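# Swap the watering can's jet nozzle for the sprinkling rose

### The arm

A 6-joint arm with a two-finger parallel gripper is mounted at the origin on a cart in front of the work surface, level with it; the furniture and walls round the work are solid. World frame = base frame: x ahead of the robot, y to its left, z up, the work surface at z = 0. Lengths are in m, angles in rad, forces in N, time in s.
With the tool pointing down it reaches from about 0.35 to 0.775 m from the base axis. Payload 5.5 kg.
Tool frame: the origin (TCP) lies midway between the tips of the shut fingers; the grasp point (between the pads) lies 19 mm behind it; z points along the fingers, y is the line along which they close (so a half turn about z gives the same grasp; the last joint's range is limited). The gripper opens to 85 mm and grips with 20 to 120 N. Pads are 22 mm wide; open, the fingers measure 114 mm over their backs; the gripper's body (76 mm by 85 mm) begins 54 mm behind the grasp point. The pads swing forward as they close: fully open they stand 13 mm farther back than shut.
Start: joints at [1.033, 0.313, 0.046, 1.304, 0, 1.431], TCP at [0.223, 0.53, 0.231] pointing down, gripper open.
Joint ranges: [-2.76, 2.76], [-0.86, 1.69], [-1.03, 1.26], [-2.2, 2.34], [-1.47, 1.5], [-3.14, 3.14]. Speed limits (rad/s): [2.57, 2.57, 3.14, 3.14, 3.14, 3.14].

### API

Orientations are given as a unit quaternion [w, x, y, z].
In Python, from workcell import env gives the robot as it stands. The module is installed in compiled form; this text tells all that it offers.
- The arm moves only by the tool carry_out, never from a script. Its argument "series" is a list of rows, each an object with "delta_rot": the turn, a rotation vector about the world's x, y, z normalised to -1 to 1, where 1 is 0.1 rad, a list of three; "travel": the shift along the world's x, y, z normalised to -1 to 1, where 1 is 0.025 m, a list of three; "fingers": the closure, from -1 (fully open) to 1 (shut). In form: [{"delta_rot": [ax, ay, az], "travel": [tx, ty, tz], "fingers": fingers}, ...]. A call has 1 to 5 rows; each row shifts and turns the commanded pose from where the row before left it; what a row does not reach is not made up. A row lasts 1/8 s, in which the tool goes at most 62.5 mm and 10.7 degrees, less where a joint would pass 70% of its speed; a pose out of reach is approached as far as the arm can. A call with a number of a shift or a turn outside -1 to 1 is refused whole. A call with a gripper value outside its range is refused whole. The fingers move at their own pace and stop on an object; "squeeze" is the grip in N (left out, the last holds). Time passes only in rows, so rows that do not move let the fingers close. It gives the time, the measured TCP pose, the force, the opening and the grip force at its end, in the units of the state.
- env.get_state(): the state, without advancing time (a new reading comes with each control period).
- env.read_camera(name): name is "scene" or "side" or "wrist"; returns a dict with "color" (384x512x3 uint8, red, green, blue), "fx", "fy", "cx", "cy" (pixels), "D" ([k1, k2, p1, p2, k3] as OpenCV has them; the pictures are not rectified), "world_from_camera" (4x4, takes a point from camera to world coordinates); the wrist camera has in their place "hand_eye" (4x4, takes a point from camera to tool coordinates, whose origin is the TCP and whose axes are the flange's). Camera axes: x right, y up, looking along -z (the intrinsics and any distortion apply to the point x, -y, -z); pixel columns grow to the right and rows downward; lengths in m; the calibration is good to about 2 mm. A picture is of the moment at which its call begins: read the wrist's pose just before it. There is no depth.
- env.hand_in(): hands the job in; it is judged then, once.
The state is a dict: "clock": time; "joint_pos": joint angles; "qvel": joint speeds; "tau": joint torques, N m; "tcp_pos": TCP position; "orientation": TCP orientation; "wrist_force": force on the tool from outside, world axes, zero at the start; "ft_torque": the same for the moment, N m; "finger_gap": finger opening in m; "grip_force": force on a finger pad.
Only numpy, scipy, OpenCV 4.12 (cv2) and the standard library are available. Lean on these libraries where they do the work, as an engineer would, in place of code of your own. Each camera call takes 0.05 s, during which the arm holds its last target. There are 200 camera calls.

### The job

The potted plant wants a gentle shower instead of a jet. Pull the slim jet nozzle off the watering can's slanting spout and press it onto the upright parking stub on top of the can, and press the broad sprinkling rose that stands on the slate coaster onto the spout. Push each one straight on and fully home against the shoulder, so that friction alone holds it; keep the can standing where it is and leave the cocktail shaker and the green bottle alone.

Things in the scene. Friction and masses are not known exactly. Their poses are not given: they have to be found in the camera images.
- can: squat grey watering can, about 3 kg, standing loose (do not lift). Body 140 mm diameter, 113 mm high. Origin: centre of the underside, z up. The grey spout leaves towards its own -x; the brass loop handle on the +x side reaches 135 mm out and 120 mm up. A flat brass filler cap, 128 mm above the worktop, is on top at x = -26 mm.
- spout: tapered end of the can's spout. Origin: centre of the brass shoulder ring (38 mm diameter) that a nozzle's mouth comes home against, 140 mm to the can's -x side, 155 mm up. z points outward along the spout, 35 degrees from vertical, leaning away from the can; y is level. Black rubber taper along +z, 40 mm long: 28 mm diameter at the shoulder, 22 mm at the rounded end.
- stub: upright parking stub on top of the can at its x = +30 mm, with the same shoulder ring and the same rubber taper as the spout. Origin: centre of the top of its shoulder ring, 118.5 mm above the worktop; z up along the stub.
- jet: slim brass jet nozzle, 88 mm long, 80 g, at first home on the spout. Origin: centre of its mouth; z along its axis to the outlet. Barrel 34 mm diameter for z = 0 to 60 mm (grip at z about 48), then tapering to 16. Tapered socket 40 deep, 26 wide at the mouth: slides freely to 13 mm short of home, then the rubber grips, the push rising to 7-12 N just before the shoulder; pull-off 6-10 N.
- rose: broad brass sprinkling rose, 76 mm long, 90 g, at first standing on the coaster, mouth down, pierced face up. Origin: centre of its mouth; z along its axis to the face. Barrel 34 mm diameter for z = 0 to 30 mm, flaring to a cylindrical rim band of 52 mm diameter at z = 46 to 70 mm (grip at z about 58). Same socket and fit as the jet nozzle.
- coaster: dark slate coaster, 95 x 96 x 9 mm, lying on the worktop; origin at the centre of its underside.
- bottle: bystander: green glass water bottle, 66 mm diameter, 204 mm high; origin at the centre of its underside.
- shaker: bystander: plain steel cocktail shaker, 69 mm diameter, 225 mm high; origin at the centre of its underside.
Mind the look-alikes: they are no part of the job. Leave any blue or purple look-alike of the rose alone.

How it is judged:
By the outcome, as a careful person would: the job done as asked, in the order asked, and still so for the second after the job is handed in, with the robot touching nothing.
It also fails if it takes over 62 s, if anything falls off the work surface, if the arm or the gripper's body presses on something with over 40 N, if the wrist force passes 120 N, or if a joint passes its speed limit or range.

## Working session

There is one attempt and no reset: what is moved stays moved. The work goes in short steps, Python scripts to look and compute and a tool call to move; the robot and the scene stay as the last step left them, time stands still between calls to the robot, and variables do not carry over. Pictures are saved under pics/ and viewed, at most 10 in all, crops included, and the job is handed in when it is done.

Besides the shell and the picture viewer there is one more tool, called after "Emit:" in YAML: its name, and indented under it one key for each argument. carry_out: Moves the arm, as the interface text tells. Its arguments: {"type":"object","properties":{"series":{"type":"array","items":{"type":"object","properties":{"delta_rot":{"type":"array","items":{"type":"number"}},"travel":{"type":"array","items":{"type":"number"}},"fingers":{"type":"number"}}}},"squeeze":{"type":"number"}},"required":["series"]}

```bash
mkdir -p pics; cat > h.py <<'E'
import numpy as np,cv2
from scipy.spatial.transform import Rotation as R
from workcell import env
def pose():
    s=env.get_state();q=s["orientation"];T=np.eye(4)
    T[:3,:3]=R.from_quat([q[1],q[2],q[3],q[0]]).as_matrix();T[:3,3]=s["tcp_pos"];return T
def cam(name):
    T=pose();c=env.read_camera(name)
    M=T@np.array(c["hand_eye"]) if name=="wrist" else np.array(c["world_from_camera"])
    K=np.array([[c["fx"],0,c["cx"]],[0,c["fy"],c["cy"]],[0,0,1.]])
    return dict(im=c["color"],K=K,D=np.array(c["D"],float),M=M)
def ray(c,px):
    p=cv2.undistortPoints(np.array([[px]],float),c["K"],c["D"])[0,0]
    d=c["M"][:3,:3]@np.array([p[0],-p[1],-1]);return c["M"][:3,3],d/np.linalg.norm(d)
def proj(c,P):
    Q=np.linalg.inv(c["M"])@np.append(P,1);Q=Q[:3]*[1,-1,-1]
    return cv2.projectPoints(Q.reshape(1,1,3),np.zeros(3),np.zeros(3),c["K"],c["D"])[0][0,0]
def onz(c,px,z):
    o,d=ray(c,px);return o+d*(z-o[2])/d[2]
def tri(*rs):
    A=np.zeros((3,3));b=np.zeros(3)
    for o,d in rs:
        P=np.eye(3)-np.outer(d,d);A+=P;b+=P@o
    x=np.linalg.solve(A,b);return x,[np.linalg.norm((np.eye(3)-np.outer(d,d))@(x-o)) for o,d in rs]
def save(c,n): cv2.imwrite("pics/"+n+".png",c["im"][:,:,::-1])
E
python3 - <<'E'
from h import *
import pickle
C={n:cam(n) for n in("scene","side","wrist")}
pickle.dump(C,open("c0.pkl","wb"))
for n in C: save(C[n],n+"0"); print(n,C[n]["M"].round(3).tolist(),C[n]["K"][0,0],C[n]["D"])
s=env.get_state();print(s)
E
```

```text
scene [[0.588, 0.532, -0.609, -0.13], [-0.809, 0.403, -0.429, -0.452], [0.017, 0.745, 0.667, 0.827], [0.0, 0.0, 0.0, 1.0]] 369.57716753812804 [-0.08232515  0.          0.          0.          0.        ]
side [[0.998, 0.03, -0.06, 0.461], [-0.067, 0.545, -0.836, -1.014], [0.008, 0.838, 0.546, 0.792], [0.0, 0.0, 0.0, 1.0]] 372.7415141028517 [0.00714224 0.         0.         0.         0.        ]
wrist [[0.388, -0.873, -0.297, 0.146], [0.922, 0.367, 0.126, 0.562], [-0.001, -0.323, 0.946, 0.374], [0.0, 0.0, 0.0, 1.0]] 309.35075861437224 [-0.08374467  0.          0.          0.          0.        ]
{'clock': 0.15, 'joint_pos': array([1.03339256e+00, 3.13832103e-01, 4.52469726e-02, 1.30364150e+00,
       2.43842136e-06, 1.43115630e+00]), 'qvel': array([-3.26390901e-05, -2.24071679e-03,  3.58895042e-03, -2.25020978e-04,
        1.88191072e-03,  8.37699875e-04]), 'tau': array([ 1.55734517e-03, -4.81064951e+01,  2.98815143e+01,  1.39061711e-02,
       -1.58035764e-04, -2.84515187e-05]), 'tcp_pos': array([0.22255481, 0.5297527 , 0.23061422]), 'orientation': array([-2.38647178e-04,  1.97573317e-01,  9.80287852e-01, -6.74159824e-04]), 'wrist_force': array([ 0.70782492, -0.01323841, -0.06112952]), 'ft_torque': array([-0.00735383, -0.00219201, -0.04404742]), 'grip_force': 0.0, 'finger_gap': 0.08537838939700607}
```

View pics/scene0.png

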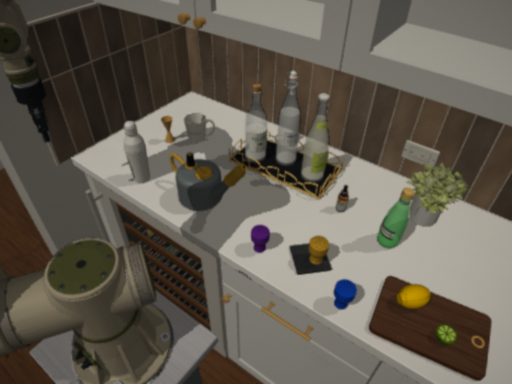

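View pics/side0.png

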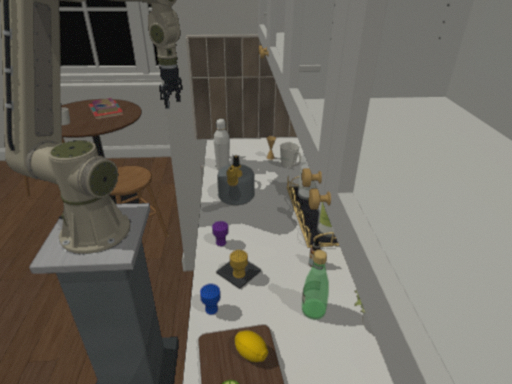

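The scene view shows the can at (200,185), stub at (190,160), jet at (234,176) and rose on the coaster at (318,250). In the side view the can is at (236,183) with the jet at (233,175), and the rose is at (239,263). I'll zoom in on both.

```bash
python3 - <<'E'
from h import *
import pickle
C=pickle.load(open("c0.pkl","rb"))
def crop(n,x,y,w,h,s): return cv2.resize(C[n]["im"][y:y+h,x:x+w,::-1],None,fx=s,fy=s,interpolation=cv2.INTER_CUBIC)
a=crop("scene",160,140,100,75,4);b=crop("side",200,140,75,75,4)
c=crop("scene",280,225,100,75,4);d=crop("side",205,240,75,75,4)
cv2.imwrite("pics/z.png",np.vstack([np.hstack([a,b]),np.hstack([c,d])]))
E
```

```text
(no output)
```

View pics/z.png

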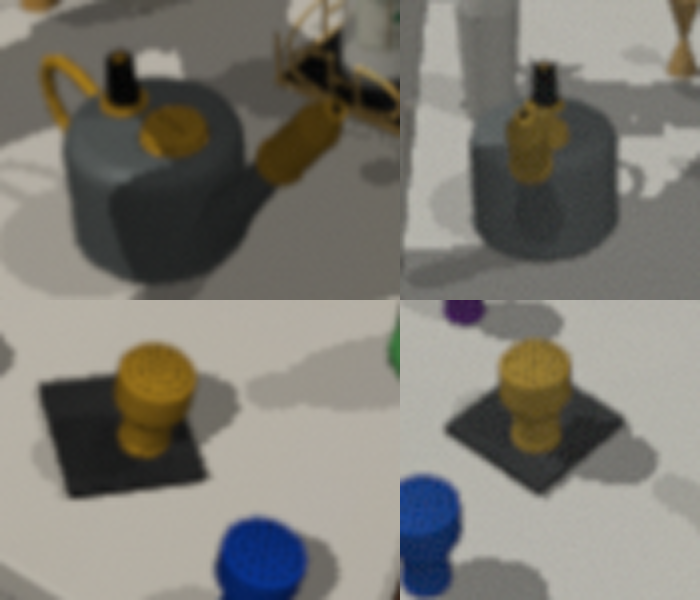

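View pics/wrist0.png

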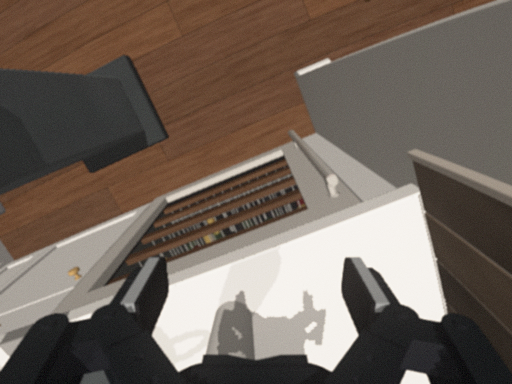

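The crops show these pixels:

| Feature | Scene | Side |
|---|---|---|
| Stub top | (190,153.5) | (236,156) |
| Jet tip | (244,166) | (231,169) |
| Rose face | (319,242) | (239,256) |

The wrist view shows only the cabinet edge, nothing useful.

```bash
python3 - <<'E'
from h import *
import pickle
C=pickle.load(open("c0.pkl","rb"));a,b=C["scene"],C["side"]
P={"stubtop":((189.75,153.5),(236.2,156)),"cap":((203.8,172.7),(238.5,172.5)),"jettip":((244.2,166.2),(231,168.75)),"jetmouth":((228,182),(233,183)),
"roseface":((318.75,242),(238.7,255.7)),"rosemouth":((316.2,261.7),(239,275.5))}
for k,(u,v) in P.items():
    x,e=tri(ray(a,u),ray(b,v));print(k,x.round(4),np.round(e,4))
print("onz rose",onz(a,P["roseface"][0],.085),onz(b,P["roseface"][1],.085))
print("stub",onz(a,P["stubtop"][0],.1585),onz(b,P["stubtop"][1],.1585))
# other objs
for k,u in {"purple":(261,246),"blue":(343,303),"shaker":(142,180),"bottle":(388,243)}.items(): print(k,onz(a,u,0).round(3))
E
```

```text
stubtop [0.4811 0.218  0.1573] [0.0009 0.0009]
cap [0.4854 0.1704 0.1095] [0.0037 0.0037]
jettip [ 0.461  -0.0027  0.2281] [0.0014 0.0014]
jetmouth [0.466  0.0586 0.1384] [0.001 0.001]
roseface [ 0.4751 -0.2357  0.08  ] [0.001 0.001]
rosemouth [ 0.4733 -0.2401  0.0047] [0.0016 0.0016]
onz rose [ 0.47212448 -0.23643182  0.085     ] [ 0.47449569 -0.24230456  0.085     ]
stub [0.48112489 0.21797906 0.1585    ] [0.48067523 0.21397365 0.1585    ]
purple [ 0.429 -0.086  0.   ]
blue [ 0.403 -0.358  0.   ]
shaker [0.418 0.403 0.   ]
bottle [ 0.659 -0.378  0.   ]
```

Emit:
carry_out:
  series:
    - {"delta_rot": [0,0,-0.55],"travel": [0.41,-0.98,1],"fingers": -1}
    - {"delta_rot": [0,0,-0.55],"travel": [0.41,-0.98,1],"fingers": -1}
    - {"delta_rot": [0,0,-0.55],"travel": [0.41,-0.98,1],"fingers": -1}
    - {"delta_rot": [0,0,-0.55],"travel": [0.41,-0.98,1],"fingers": -1}
    - {"delta_rot": [0,0,-0.55],"travel": [0.41,-0.98,0],"fingers": -1}
  squeeze: 50

```text
clock: 0.78
tcp_pos: [0.2748, 0.4075, 0.3333]
orientation: [0.001, 0.331, 0.944, 0.002]
wrist_force: [0.3, 0.3, 0.1]
finger_gap: 0.0856
grip_force: 0.0
```

Emit:
carry_out:
  series:
    - {"delta_rot": [0,0,-0.55],"travel": [0.41,-0.98,0],"fingers": -1}
    - {"delta_rot": [0,0,-0.55],"travel": [0.41,-0.98,0],"fingers": -1}
    - {"delta_rot": [0,0,-0.55],"travel": [0.41,-0.98,0],"fingers": -1}
    - {"delta_rot": [0,0,-0.55],"travel": [0.41,-0.98,0],"fingers": -1}
    - {"delta_rot": [0,0,-0.55],"travel": [0.41,-0.98,0],"fingers": -1}

```text
clock: 1.4
tcp_pos: [0.3254, 0.2842, 0.3311]
orientation: [-0.0, 0.457, 0.889, -0.0]
wrist_force: [-0.3, 0.6, -0.3]
finger_gap: 0.0853
grip_force: 0.0
```

Emit:
carry_out:
  series:
    - {"delta_rot": [0,0,-0.55],"travel": [0.41,-0.98,0],"fingers": -1}
    - {"delta_rot": [0,0,-0.55],"travel": [0.41,-0.98,0],"fingers": -1}
    - {"delta_rot": [0,0,-0.55],"travel": [0.41,-0.98,0],"fingers": -1}
    - {"delta_rot": [0,0,-0.55],"travel": [0.41,-0.98,0],"fingers": -1}
    - {"delta_rot": [0,0,-0.55],"travel": [0.41,-0.98,0],"fingers": -1}

```text
clock: 2.02
tcp_pos: [0.3766, 0.1618, 0.3311]
orientation: [-0.0, 0.575, 0.818, -0.0]
wrist_force: [0.3, 0.2, -0.3]
finger_gap: 0.0855
grip_force: 0.0
```

Emit:
carry_out:
  series:
    - {"delta_rot": [0,0,-0.55],"travel": [0.41,-0.98,0],"fingers": -1}
    - {"delta_rot": [0,0,-0.55],"travel": [0.41,-0.98,0],"fingers": -1}
    - {"delta_rot": [0,0,-0.55],"travel": [0.41,-0.98,0],"fingers": -1}
    - {"delta_rot": [0,0,-0.55],"travel": [0.41,-0.98,0],"fingers": -1}
    - {"delta_rot": [0,0,-0.55],"travel": [0.41,-0.98,0],"fingers": -1}

```text
clock: 2.65
tcp_pos: [0.4279, 0.0393, 0.3311]
orientation: [-0.0, 0.682, 0.732, -0.0]
wrist_force: [0.4, 0.1, -0.6]
finger_gap: 0.0855
grip_force: 0.0
```

Emit:
carry_out:
  series:
    - {"delta_rot": [0,0,-0.55],"travel": [0.41,-0.98,0],"fingers": -1}
    - {"delta_rot": [0,0,-0.55],"travel": [0.41,-0.98,0],"fingers": -1}
    - {"delta_rot": [0,0,-0.55],"travel": [0.41,-0.98,0],"fingers": -1}
    - {"delta_rot": [0,0,0],"travel": [0,0,0],"fingers": -1}

```text
clock: 3.15
tcp_pos: [0.4589, -0.0345, 0.3307]
orientation: [-0.0, 0.74, 0.673, -0.0]
wrist_force: [-0.1, -0.2, -0.9]
finger_gap: 0.0854
grip_force: 0.0
```

```bash
python3 - <<'E'
from h import *
import pickle
c=cam("wrist");pickle.dump(c,open("w1.pkl","wb"));save(c,"w1")
T=pose();print(T.round(4),env.get_state()["joint_pos"].round(2))
for n,p in dict(tip=[.461,-.0027,.2281],stub=[.481,.217,.158],S=[.4656,.0477,.155]).items(): print(n,proj(c,p))
E
```

```text
[[ 9.280e-02  9.957e-01 -1.000e-03  4.584e-01]
 [ 9.957e-01 -9.280e-02  6.000e-04 -3.370e-02]
 [ 5.000e-04 -1.100e-03 -1.000e+00  3.309e-01]
 [ 0.000e+00  0.000e+00  0.000e+00  1.000e+00]] [-0.25  0.08 -0.01  1.49  0.    1.42]
tip [253.62749677 158.6922097 ]
stub [ 252.8153392  -102.54114205]
S [253.6939126   93.23640627]
```

View pics/w1.png

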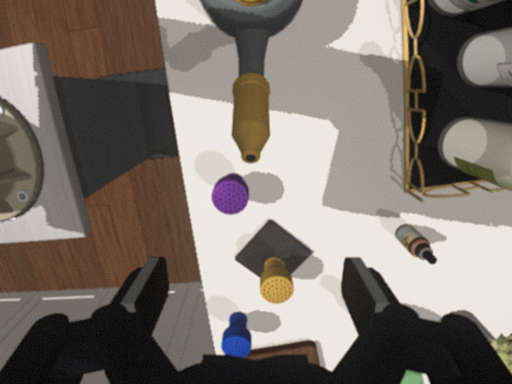

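The jet tip is at (251,157), its mouth at about (252,78) and the rose face at (277,290). The predictions agree to within 3 px. I'll refine with rays from this view.

```bash
python3 - <<'E'
from h import *
import pickle
c=pickle.load(open("w1.pkl","rb"))
hsv=cv2.cvtColor(c["im"],cv2.COLOR_RGB2HSV)
m=cv2.inRange(hsv,(10,110,50),(30,255,255))
for y in range(76,162,8):
    xs=np.flatnonzero(m[y,200:320])+200
    if len(xs): print(y,xs.min(),xs.max(),(xs.min()+xs.max())/2)
xs=np.flatnonzero(m[3,200:320])+200;print("cap",xs.min(),xs.max())
C=pickle.load(open("c0.pkl","rb"));a,b=C["scene"],C["side"]
print("tip",tri(ray(a,(244.2,166.2)),ray(b,(231,168.75)),ray(c,(251,157))))
print("rose",tri(ray(a,(318.75,242)),ray(b,(238.7,255.7)),ray(c,(277,290))))
print("rose wrist",onz(c,(277,290),.085),onz(c,(274,263),.02))
print("S axis",onz(c,(252.5,93),.155),"tip z.227",onz(c,(251,157),.2271))
E
```

```text
76 240 262 251.0
84 234 268 251.0
92 234 268 251.0
100 235 267 251.0
108 235 267 251.0
116 234 267 250.5
124 234 268 251.0
132 233 268 250.5
140 236 266 251.0
148 240 261 250.5
156 242 258 250.0
cap 241 260
tip (array([ 0.46035588, -0.00195758,  0.2277435 ]), [np.float64(0.0018999059035287227), np.float64(0.0013722170230387942), np.float64(0.0015481129382739476)])
rose (array([ 0.47427788, -0.23639586,  0.08105054]), [np.float64(0.0012441581937796906), np.float64(0.0011233001438577012), np.float64(0.0008387324585283941)])
rose wrist [ 0.47340439 -0.2338037   0.085     ] [ 0.47316656 -0.22622903  0.02      ]
S axis [0.46444704 0.04803644 0.155     ] tip z.227 [ 0.45898752 -0.00131776  0.2271    ]
```

Emit:
carry_out:
  series:
    - {"delta_rot": [0.87,-0.08,0],"travel": [0,0,0],"fingers": -1}
    - {"delta_rot": [0.87,-0.08,0],"travel": [0,0,0],"fingers": -1}
    - {"delta_rot": [0.87,-0.08,0],"travel": [0,0,0],"fingers": -1}
    - {"delta_rot": [0.87,-0.08,0],"travel": [-0.08,0.08,-0.5],"fingers": -1}
    - {"delta_rot": [0.87,-0.08,0],"travel": [0,0,-0.5],"fingers": -1}

```text
clock: 3.82
tcp_pos: [0.4562, -0.0302, 0.3066]
orientation: [-0.147, 0.72, 0.658, 0.161]
wrist_force: [0.7, -0.1, -0.1]
finger_gap: 0.0849
grip_force: 0.0
```

Emit:
carry_out:
  series:
    - {"delta_rot": [0.87,-0.08,0],"travel": [0,0,-0.5],"fingers": -1}
    - {"delta_rot": [0.88,-0.08,0],"travel": [0,0,-0.5],"fingers": -1}
    - {"delta_rot": [0,0,0],"travel": [0,0,-0.5],"fingers": -1}
    - {"delta_rot": [0,0,0],"travel": [0,0,0],"fingers": -1}

```text
clock: 4.32
tcp_pos: [0.4561, -0.0306, 0.2683]
orientation: [-0.204, 0.704, 0.643, 0.222]
wrist_force: [0.0, 0.4, 0.8]
finger_gap: 0.0855
grip_force: 0.0
```

```bash
python3 - <<'E'
from h import *
import pickle
c=cam("wrist");pickle.dump(c,open("w2.pkl","wb"));save(c,"w2")
T=pose();print(T.round(4),env.get_state()["joint_pos"].round(2))
S=np.array([.4635,.048,.155]);a=np.array([-.0519,-.5712,.8192])
print("tcp local err",T[:3,:3].T@(T[:3,3]-(S+.139*a)))
for k in(0,.048,.06,.088): print(k,proj(c,S+k*a))
for k in(.0,.04): print("tcpaxis",proj(c,T[:3,3]+k*T[:3,2]))
hsv=cv2.cvtColor(c["im"],cv2.COLOR_RGB2HSV)
m=cv2.inRange(hsv,(10,110,40),(30,255,255))
for y in range(60,300,12):
    xs=np.flatnonzero(m[y,180:340])+180
    if len(xs): print(y,xs.min(),xs.max(),(xs.min()+xs.max())/2)
E
```

```text
[[ 0.0742  0.9959  0.052   0.4564]
 [ 0.8154 -0.0906  0.5718 -0.0306]
 [ 0.5742  0.     -0.8187  0.2691]
 [ 0.      0.      0.      1.    ]] [-0.6   0.23 -0.12  1.54  0.53  0.98]
tcp local err [8.18825207e-04 2.61153794e-05 2.71208286e-04]
0 [254.97503257 185.41020079]
0.048 [254.99331337 202.57025535]
0.06 [254.99893308 207.88715476]
0.088 [255.01428266 222.51245482]
tcpaxis [255.10190241 259.61279411]
tcpaxis [255.06538561 227.93659644]
60 240 267 253.5
72 242 266 254.0
84 247 261 254.0
96 234 274 254.0
108 233 275 254.0
120 242 266 254.0
168 242 266 254.0
180 236 272 254.0
192 236 273 254.5
204 234 275 254.5
216 237 272 254.5
228 248 260 254.0
```

View pics/w2.png

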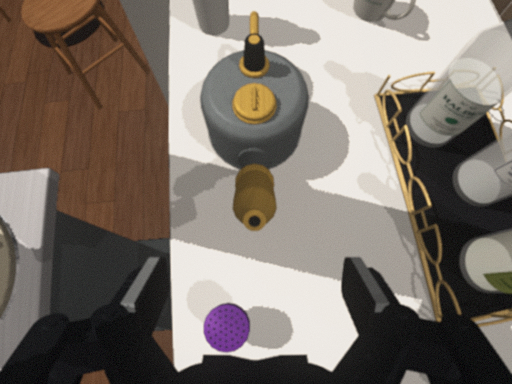

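The jet is centred at column 254, with its outlet at (255,221). The stub (255,45) and cap (254,103) lie on the same line, so the tool axis matches the spout axis. I'll approach and grasp.

Emit:
carry_out:
  series:
    - {"delta_rot": [0,0,0],"travel": [0.046,0.503,-0.721],"fingers": -1}
    - {"delta_rot": [0,0,0],"travel": [0.046,0.503,-0.721],"fingers": -1}
    - {"delta_rot": [0,0,0],"travel": [0.046,0.503,-0.721],"fingers": -1}
    - {"delta_rot": [0,0,0],"travel": [0.046,0.503,-0.721],"fingers": -1}
    - {"delta_rot": [0,0,0],"travel": [0.046,0.503,-0.721],"fingers": -1}

```text
clock: 5.0
tcp_pos: [0.4628, 0.0324, 0.1795]
orientation: [-0.202, 0.704, 0.643, 0.223]
wrist_force: [-0.1, 0.5, 0.4]
finger_gap: 0.0855
grip_force: 0.0
```

Emit:
carry_out:
  series:
    - {"delta_rot": [0,0,0],"travel": [0,0,0],"fingers": 1}
    - {"delta_rot": [0,0,0],"travel": [0,0,0],"fingers": 1}
    - {"delta_rot": [0,0,0],"travel": [0,0,0],"fingers": 1}
    - {"delta_rot": [0,0,0],"travel": [0,0,0],"fingers": 1}
    - {"delta_rot": [0,0,0],"travel": [0,0,0],"fingers": 1}
  squeeze: 60

```text
clock: 5.62
tcp_pos: [0.4627, 0.0309, 0.1796]
orientation: [-0.203, 0.705, 0.642, 0.223]
wrist_force: [-2.3, -2.1, 6.7]
finger_gap: 0.0325
grip_force: 59.4
```

Emit:
carry_out:
  series:
    - {"delta_rot": [0,0,0],"travel": [0,0,0],"fingers": 1}
    - {"delta_rot": [0,0,0],"travel": [0,0,0],"fingers": 1}

```text
clock: 5.88
tcp_pos: [0.4626, 0.0309, 0.1795]
orientation: [-0.203, 0.705, 0.642, 0.223]
wrist_force: [-2.8, -2.2, 6.1]
finger_gap: 0.0321
grip_force: 59.4
```

```bash
python3 - <<'E'
from h import *
T=pose();s=env.get_state();print(T.round(4),s["finger_gap"],s["grip_force"],s["wrist_force"])
E
```

```text
[[ 7.550e-02  9.957e-01  5.400e-02  4.626e-01]
 [ 8.148e-01 -9.280e-02  5.723e-01  3.090e-02]
 [ 5.748e-01  8.000e-04 -8.183e-01  1.795e-01]
 [ 0.000e+00  0.000e+00  0.000e+00  1.000e+00]] 0.03213785762037255 59.414982543094084 [-2.75919112 -2.1603631   6.10362514]
```

Emit:
carry_out:
  series:
    - {"delta_rot": [0,0,0],"travel": [-0.011,-0.114,0.164],"fingers": 1}
    - {"delta_rot": [0,0,0],"travel": [-0.011,-0.114,0.164],"fingers": 1}
    - {"delta_rot": [0,0,0],"travel": [-0.011,-0.114,0.164],"fingers": 1}
    - {"delta_rot": [0,0,0],"travel": [-0.021,-0.228,0.328],"fingers": 1}
    - {"delta_rot": [0,0,0],"travel": [-0.021,-0.228,0.328],"fingers": 1}

```text
clock: 6.5
tcp_pos: [0.4604, 0.0109, 0.2081]
orientation: [-0.203, 0.705, 0.642, 0.223]
wrist_force: [0.3, 0.3, -1.1]
finger_gap: 0.0322
grip_force: 61.0
```

Emit:
carry_out:
  series:
    - {"delta_rot": [0,0,0],"travel": [-0.021,-0.228,0.328],"fingers": 1}
    - {"delta_rot": [0,0,0],"travel": [-0.032,-0.342,0.491],"fingers": 1}
    - {"delta_rot": [0,0,0],"travel": [-0.042,-0.456,0.656],"fingers": 1}
    - {"delta_rot": [0,0,0],"travel": [0,0,0],"fingers": 1}

```text
clock: 7.0
tcp_pos: [0.4588, -0.0153, 0.2453]
orientation: [-0.202, 0.705, 0.642, 0.223]
wrist_force: [0.7, -0.5, -1.2]
finger_gap: 0.032
grip_force: 61.0
```

```bash
python3 - <<'E'
from h import *
import pickle
C={n:cam(n) for n in("scene","side","wrist")}
pickle.dump(C,open("c3.pkl","wb"))
T=pose();s=env.get_state();print(T.round(4),s["finger_gap"],s["grip_force"],s["wrist_force"])
f=lambda i:cv2.resize(i[:,:,::-1],None,fx=4,fy=4,interpolation=cv2.INTER_CUBIC)
a=f(C["scene"]["im"][110:210,160:260]);b=f(C["side"]["im"][110:210,190:290])
cv2.imwrite("pics/z3.png",np.hstack([a,b]))
save(C["wrist"],"w3")
E
```

```text
[[ 7.560e-02  9.958e-01  5.230e-02  4.578e-01]
 [ 8.146e-01 -9.200e-02  5.727e-01 -1.390e-02]
 [ 5.751e-01 -7.000e-04 -8.181e-01  2.439e-01]
 [ 0.000e+00  0.000e+00  0.000e+00  1.000e+00]] 0.032197275034937495 61.00363375735469 [ 1.25412719  0.8125827  -1.03048887]
```

View pics/z3.png

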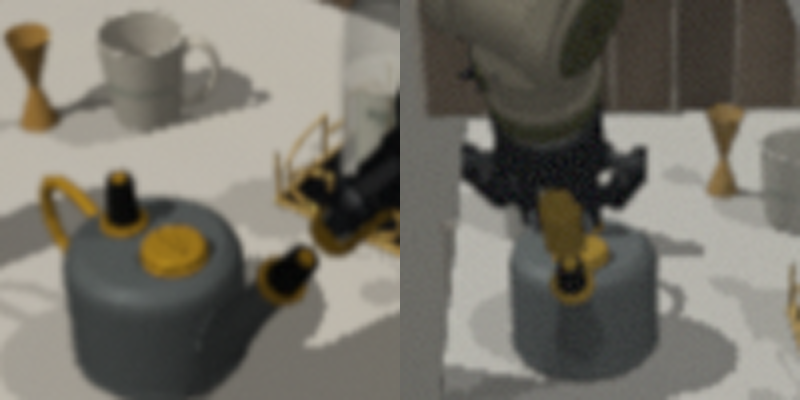

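The jet is off and gripped coaxially, and the can has not moved (cap still at scene (203.8,172.5)). The bare spout taper's tip is at scene (236.8,174.3) and side (233,174.5), and the stub top is at scene (190.3,154.5). Next I'll refine the stub.

```bash
python3 - <<'E'
from h import *
import pickle
w2=pickle.load(open("w2.pkl","rb"));C=pickle.load(open("c3.pkl","rb"));w1=C["wrist"];a,b=C["scene"],C["side"]
for nm,c in(("w2",w2),("w3",w1)):
    p=proj(c,[.48,.2175,.15]);print(nm,p)
    x,y=p.astype(int);
    if not(25<y<360): continue
    g=c["im"].max(2)[y-25:y+35,x-25:x+25]
    n,l,st,ce=cv2.connectedComponentsWithStats((g<45).astype(np.uint8))
    for i in range(1,n):
        if st[i,4]>30: print(st[i]+[x-25,y-25,0,0,0],ce[i]+[x-25,y-25])
    m=(g<45)
    for r in range(0,60,4):
        xs=np.flatnonzero(m[r]); 
        if len(xs): print(r+y-25,xs.min()+x-25,xs.max()+x-25)
print("spout tip",tri(ray(a,(236.75,174.25)),ray(b,(233,174.5))), "exp",np.array([.4635,.048,.155])+.04*np.array([-.0519,-.5712,.8192]))
print("shoulder",tri(ray(a,(230.8,180.5)),ray(b,(232.5,181.2))))
print("stub top",tri(ray(a,(190.2,154.2)),ray(b,(236.2,156))))
E
```

```text
w2 [255.74415558  45.52231964]
[245  41  19  30 462] [254.02380952  56.48917749]
44 246 262
48 246 262
52 245 262
56 245 263
60 245 263
64 245 263
68 248 261
w3 [254.92059827  41.15225709]
[243  39  21  30 446] [253.24887892  54.55829596]
40 247 261
44 245 261
48 244 262
52 244 262
56 243 262
60 244 263
64 245 261
68 250 254
spout tip (array([0.465362  , 0.02609092, 0.18743649]), [np.float64(0.0016951281803423938), np.float64(0.0016951281803423872)]) exp [0.461424 0.025152 0.187768]
shoulder (array([0.46423467, 0.04663556, 0.15220122]), [np.float64(0.0005193304012970175), np.float64(0.0005193304012970454)])
stub top (array([0.48063041, 0.2158252 , 0.15736923]), [np.float64(0.00017293565386455664), np.float64(0.00017293565386451333)])
```

Emit:
carry_out:
  series:
    - {"delta_rot": [-0.872,0.081,0],"travel": [0,0,0.6],"fingers": 1}
    - {"delta_rot": [-0.872,0.081,0],"travel": [0.086,0.923,0.4],"fingers": 1}
    - {"delta_rot": [-0.872,0.081,0],"travel": [0.086,0.923,0],"fingers": 1}
    - {"delta_rot": [-0.872,0.081,0],"travel": [0.086,0.923,0],"fingers": 1}
    - {"delta_rot": [-0.872,0.081,0],"travel": [0.086,0.923,0],"fingers": 1}

```text
clock: 7.78
tcp_pos: [0.4661, 0.0794, 0.2689]
orientation: [-0.058, 0.736, 0.671, 0.063]
wrist_force: [0.5, -1.0, -0.6]
finger_gap: 0.0323
grip_force: 61.0
```

Emit:
carry_out:
  series:
    - {"delta_rot": [-0.872,0.081,0],"travel": [0.086,0.923,0],"fingers": 1}
    - {"delta_rot": [-0.872,0.081,0],"travel": [0.086,0.923,0],"fingers": 1}
    - {"delta_rot": [0,0,0],"travel": [0.086,0.923,0],"fingers": 1}
    - {"delta_rot": [0,0,0],"travel": [0.086,0.923,0],"fingers": 1}
    - {"delta_rot": [0,0,0],"travel": [0.086,0.923,0],"fingers": 1}

```text
clock: 8.4
tcp_pos: [0.4765, 0.1949, 0.2684]
orientation: [-0.001, 0.739, 0.674, -0.001]
wrist_force: [0.4, 0.2, 0.2]
finger_gap: 0.0323
grip_force: 61.0
```

Emit:
carry_out:
  series:
    - {"delta_rot": [0,0,0],"travel": [0.086,0.923,-0.5],"fingers": 1}
    - {"delta_rot": [0,0,0],"travel": [0,0,-0.5],"fingers": 1}
    - {"delta_rot": [0,0,0],"travel": [0,0,-0.5],"fingers": 1}
    - {"delta_rot": [0,0,0],"travel": [0,0,0],"fingers": 1}

```text
clock: 8.9
tcp_pos: [0.4785, 0.2158, 0.2303]
orientation: [-0.001, 0.739, 0.673, -0.002]
wrist_force: [-0.2, -0.3, -0.0]
finger_gap: 0.0322
grip_force: 61.0
```

```bash
python3 - <<'E'
from h import *
import pickle
C={n:cam(n) for n in("scene","side","wrist")}
pickle.dump(C,open("c4.pkl","wb"))
T=pose();s=env.get_state();print(T.round(4),s["finger_gap"],s["wrist_force"],s["joint_pos"].round(2))
f=lambda i:cv2.resize(i[:,:,::-1],None,fx=4,fy=4,interpolation=cv2.INTER_CUBIC)
a=f(C["scene"]["im"][90:190,150:250]);b=f(C["side"]["im"][100:200,190:290])
cv2.imwrite("pics/z4.png",np.hstack([a,b]))
m=T[:3,3]+.03*T[:3,2]
for n in C: print(n,"mouth",proj(C[n],m),"stubtop",proj(C[n],[.4793,.2168,.1585]))
E
```

```text
[[ 9.300e-02  9.957e-01  0.000e+00  4.798e-01]
 [ 9.957e-01 -9.300e-02 -3.000e-04  2.161e-01]
 [-3.000e-04  0.000e+00 -1.000e+00  2.322e-01]
 [ 0.000e+00  0.000e+00  0.000e+00  1.000e+00]] 0.032057676569087354 [-0.09947068  1.15419825 -0.72264404] [ 0.27  0.22 -0.08  1.27 -0.    1.93]
scene mouth [188.43562167 141.95047382] stubtop [189.61462337 153.93499696]
side mouth [235.69935723 144.96586618] stubtop [235.80735434 155.65605811]
wrist mouth [255.10723576 233.67661551] stubtop [254.38955784 207.54322123]
```

View pics/z4.png

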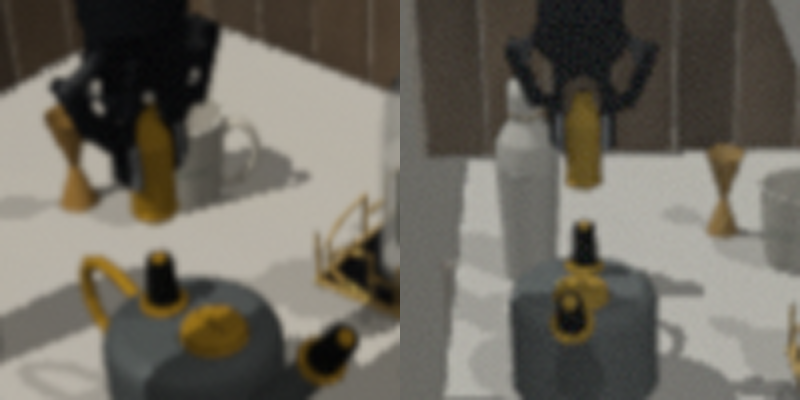

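The jet's mouth is at scene (188.3,143) and side (236,145.5). It sits above the stub top at scene (189.8,154.3) and side (236.3,156.3), aligned to within 0.5 px. I'll lower it now.

Emit:
carry_out:
  series:
    - {"delta_rot": [0,0,0],"travel": [0,0.01,-0.8],"fingers": 1}
    - {"delta_rot": [0,0,0],"travel": [0,0,-0.8],"fingers": 1}
    - {"delta_rot": [0,0,0],"travel": [0,0,-0.4],"fingers": 1}
    - {"delta_rot": [0,0,0],"travel": [0,0,-0.4],"fingers": 1}
    - {"delta_rot": [0,0,0],"travel": [0,0,-0.3],"fingers": 1}

```text
clock: 9.68
tcp_pos: [0.4791, 0.2172, 0.1643]
orientation: [-0.001, 0.739, 0.674, -0.0]
wrist_force: [-3.9, 0.9, 2.8]
finger_gap: 0.0323
grip_force: 61.4
```

Emit:
carry_out:
  series:
    - {"delta_rot": [0,0,0],"travel": [0,0,0],"fingers": 1}
    - {"delta_rot": [0,0,0],"travel": [0,0,-0.2],"fingers": 1}

```text
clock: 9.93
tcp_pos: [0.4791, 0.2173, 0.1598]
orientation: [-0.0, 0.739, 0.674, -0.0]
wrist_force: [-5.4, 2.3, 5.4]
finger_gap: 0.0324
grip_force: 61.6
```

```bash
python3 - <<'E'
from h import *
T=pose();s=env.get_state();print(T.round(4),s["finger_gap"],s["wrist_force"],s["ft_torque"])
E
```

```text
[[ 9.160e-02  9.958e-01 -9.000e-04  4.791e-01]
 [ 9.958e-01 -9.160e-02  4.000e-04  2.173e-01]
 [ 3.000e-04 -9.000e-04 -1.000e+00  1.598e-01]
 [ 0.000e+00  0.000e+00  0.000e+00  1.000e+00]] 0.03244214024405258 [-5.43088837  2.27328284  5.40016371] [0.52847617 1.32469282 0.00207023]
```

Emit:
carry_out:
  series:
    - {"delta_rot": [0,0,0],"travel": [-0.04,0.015,-0.1],"fingers": 1}
    - {"delta_rot": [0,0,0],"travel": [0,0,-0.1],"fingers": 1}
    - {"delta_rot": [0,0,0],"travel": [0,0,-0.1],"fingers": 1}

```text
clock: 10.3
tcp_pos: [0.4786, 0.2175, 0.1528]
orientation: [0.0, 0.739, 0.674, 0.0]
wrist_force: [-5.9, 1.9, 8.0]
finger_gap: 0.0324
grip_force: 61.9
```

Emit:
carry_out:
  series:
    - {"delta_rot": [0,0,0],"travel": [0,0,-0.08],"fingers": 1}

```text
clock: 10.42
tcp_pos: [0.4787, 0.2176, 0.1511]
orientation: [0.0, 0.739, 0.674, 0.0]
wrist_force: [-6.1, 1.2, 11.2]
finger_gap: 0.0318
grip_force: 62.0
```

Emit:
carry_out:
  series:
    - {"delta_rot": [0,0,0],"travel": [0,0,-0.06],"fingers": 1}

```text
clock: 10.55
tcp_pos: [0.4787, 0.2176, 0.1498]
orientation: [0.0, 0.739, 0.674, 0.0]
wrist_force: [-7.9, 2.2, 11.9]
finger_gap: 0.0322
grip_force: 62.2
```

Emit:
carry_out:
  series:
    - {"delta_rot": [0,0,0],"travel": [-0.03,0,-0.06],"fingers": 1}

```text
clock: 10.68
tcp_pos: [0.4785, 0.2177, 0.1489]
orientation: [0.001, 0.739, 0.674, 0.001]
wrist_force: [-6.9, 0.2, 20.1]
finger_gap: 0.0323
grip_force: 62.9
```

Emit:
carry_out:
  series:
    - {"delta_rot": [0,0,0],"travel": [-0.02,0,-0.06],"fingers": 1}

```text
clock: 10.8
tcp_pos: [0.4786, 0.2178, 0.1487]
orientation: [0.001, 0.739, 0.674, 0.002]
wrist_force: [-8.9, 0.3, 27.5]
finger_gap: 0.0321
grip_force: 63.7
```

Emit:
carry_out:
  series:
    - {"delta_rot": [0,0,0],"travel": [0,0,-0.04],"fingers": 1}

```text
clock: 10.92
tcp_pos: [0.4786, 0.2178, 0.1487]
orientation: [0.001, 0.739, 0.674, 0.002]
wrist_force: [-11.7, -0.3, 31.6]
finger_gap: 0.0321
grip_force: 64.1
```

Emit:
carry_out:
  series:
    - {"delta_rot": [0,0,0],"travel": [0,0,0],"fingers": 1}

```text
clock: 11.05
tcp_pos: [0.4786, 0.2178, 0.1487]
orientation: [0.001, 0.739, 0.674, 0.002]
wrist_force: [-9.1, 0.1, 26.8]
finger_gap: 0.0321
grip_force: 63.7
```

The force rose sharply at z=0.1487 against 0.1485 expected, so the jet is home. I'll release it and go up.

Emit:
carry_out:
  series:
    - {"delta_rot": [0,0,0],"travel": [0.03,0,0.06],"fingers": 1}
    - {"delta_rot": [0,0,0],"travel": [0,0,0],"fingers": -1}
    - {"delta_rot": [0,0,0],"travel": [0,0,0],"fingers": -1}
    - {"delta_rot": [0,0,0],"travel": [0,0,0],"fingers": -1}
    - {"delta_rot": [0,0,0],"travel": [0,0,0],"fingers": -1}

```text
clock: 11.68
tcp_pos: [0.4781, 0.2171, 0.1455]
orientation: [0.0, 0.739, 0.674, -0.001]
wrist_force: [-1.0, -0.2, -0.4]
finger_gap: 0.0858
grip_force: 0.0
```

Emit:
carry_out:
  series:
    - {"delta_rot": [0,0,0],"travel": [0,0,0.4],"fingers": -1}
    - {"delta_rot": [0,0,0],"travel": [0,0,1],"fingers": -1}
    - {"delta_rot": [0,0,0],"travel": [0,0,1],"fingers": -1}
    - {"delta_rot": [0,0,0],"travel": [0,0,1],"fingers": -1}
    - {"delta_rot": [0,0,0],"travel": [0,0,1],"fingers": -1}

```text
clock: 12.3
tcp_pos: [0.4781, 0.2173, 0.2574]
orientation: [0.0, 0.739, 0.674, 0.0]
wrist_force: [-0.0, 0.3, -0.3]
finger_gap: 0.0852
grip_force: 0.0
```

Emit:
carry_out:
  series:
    - {"delta_rot": [0,0,0],"travel": [0,-1,0.5],"fingers": -1}
    - {"delta_rot": [0,0,0],"travel": [0,-1,0],"fingers": -1}
    - {"delta_rot": [0,0,0],"travel": [0,-1,0],"fingers": -1}
    - {"delta_rot": [0,0,0],"travel": [0,-1,0],"fingers": -1}
    - {"delta_rot": [0,0,0],"travel": [0,-1,0],"fingers": -1}

```text
clock: 12.92
tcp_pos: [0.4781, 0.0915, 0.2691]
orientation: [0.0, 0.739, 0.674, -0.0]
wrist_force: [0.5, 0.9, -0.4]
finger_gap: 0.0854
grip_force: 0.0
```

Emit:
carry_out:
  series:
    - {"delta_rot": [0,0,0],"travel": [0,-1,0],"fingers": -1}
    - {"delta_rot": [0,0,0],"travel": [0,-1,0],"fingers": -1}
    - {"delta_rot": [0,0,0],"travel": [0,-1,0],"fingers": -1}
    - {"delta_rot": [0,0,0],"travel": [0,-1,0],"fingers": -1}
    - {"delta_rot": [0,0,0],"travel": [0,-1,0],"fingers": -1}

```text
clock: 13.55
tcp_pos: [0.4781, -0.0336, 0.269]
orientation: [0.0, 0.739, 0.674, -0.0]
wrist_force: [0.7, 0.3, 0.8]
finger_gap: 0.0854
grip_force: 0.0
```

Emit:
carry_out:
  series:
    - {"delta_rot": [0,0,0],"travel": [0,-1,-0.5],"fingers": -1}
    - {"delta_rot": [0,0,0],"travel": [0,-1,-0.5],"fingers": -1}
    - {"delta_rot": [0,0,0],"travel": [0,-1,-0.5],"fingers": -1}
    - {"delta_rot": [0,0,0],"travel": [-0.1,-1,-0.5],"fingers": -1}
    - {"delta_rot": [0,0,0],"travel": [0,0,0],"fingers": -1}

```text
clock: 14.18
tcp_pos: [0.475, -0.1338, 0.2179]
orientation: [-0.001, 0.74, 0.673, -0.001]
wrist_force: [-0.7, -0.1, 0.1]
finger_gap: 0.0855
grip_force: 0.0
```

```bash
python3 - <<'E'
from h import *
import pickle
C={n:cam(n) for n in("scene","side","wrist")}
pickle.dump(C,open("c5.pkl","wb"))
c=C["wrist"]
T=pose();s=env.get_state();print(T.round(4),s["finger_gap"],s["wrist_force"],s["joint_pos"].round(2))
f=lambda i:cv2.resize(i[:,:,::-1],None,fx=3,fy=3,interpolation=cv2.INTER_CUBIC)
a=f(C["scene"]["im"][110:210,150:250])
cv2.imwrite("pics/z5.png",np.hstack([a,cv2.resize(c["im"][100:340,110:400,::-1],None,fx=1.25,fy=1.25)]))
print("rose face pred",proj(c,[.474,-.236,.085]))
hsv=cv2.cvtColor(c["im"],cv2.COLOR_RGB2HSV)
m=cv2.inRange(hsv,(10,110,60),(30,255,255))
n,l,st,ce=cv2.connectedComponentsWithStats(m)
for i in range(1,n):
    if st[i,4]>200: print(st[i],ce[i])
E
```

```text
[[ 9.190e-02  9.958e-01  2.000e-04  4.758e-01]
 [ 9.958e-01 -9.190e-02 -5.000e-04 -1.324e-01]
 [-4.000e-04  2.000e-04 -1.000e+00  2.190e-01]
 [ 0.000e+00  0.000e+00  0.000e+00  1.000e+00]] 0.0855262904960731 [-1.26480891 -0.61998183 -0.13276381] [-0.43  0.16 -0.18  1.23 -0.    1.23]
rose face pred [262.30221104 279.32529395]
[   0    0  118   43 2999] [66.01667222 15.17939313]
[ 437    0   75  148 2133] [454.5644632   86.68917018]
[    0   141   161   147 16885] [ 77.22345277 219.73781463]
[ 238  234   47   63 2217] [260.60261615 267.22823636]
```

View pics/z5.png

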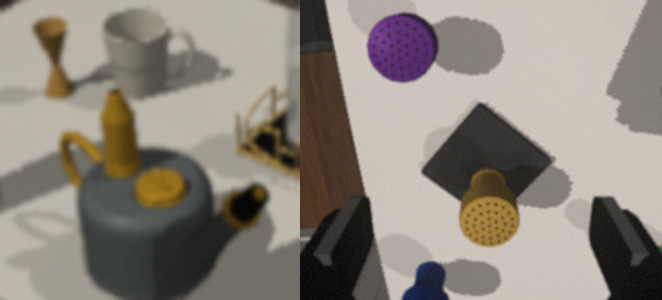

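The jet sits flush on the stub's shoulder, and the cap is unchanged at (203.7,172.3). In the wrist view the rose face is at about (261,278), against (262,279) predicted. I'll move above it.

Emit:
carry_out:
  series:
    - {"delta_rot": [0,0,0],"travel": [-0.015,-0.82,-0.47],"fingers": -1}
    - {"delta_rot": [0,0,0],"travel": [-0.015,-0.82,-0.47],"fingers": -1}
    - {"delta_rot": [0,0,0],"travel": [-0.015,-0.82,-0.47],"fingers": -1}
    - {"delta_rot": [0,0,0],"travel": [-0.015,-0.82,-0.47],"fingers": -1}
    - {"delta_rot": [0,0,0],"travel": [-0.015,-0.82,-0.47],"fingers": -1}

```text
clock: 14.95
tcp_pos: [0.4735, -0.2366, 0.1586]
orientation: [-0.0, 0.739, 0.674, -0.0]
wrist_force: [0.3, -1.0, -0.8]
finger_gap: 0.0855
grip_force: 0.0
```

Emit:
carry_out:
  series:
    - {"delta_rot": [0,0,0],"travel": [0,0,0],"fingers": -1}

```text
clock: 15.08
tcp_pos: [0.4729, -0.2367, 0.158]
orientation: [-0.001, 0.74, 0.673, -0.001]
wrist_force: [1.0, 0.2, 0.4]
finger_gap: 0.0856
grip_force: 0.0
```

```bash
python3 - <<'E'
from h import *
import pickle
c=cam("wrist");pickle.dump(c,open("w6.pkl","wb"))
T=pose();print(T.round(4))
hsv=cv2.cvtColor(c["im"],cv2.COLOR_RGB2HSV)
m=cv2.inRange(hsv,(10,110,60),(30,255,255))
n,l,st,ce=cv2.connectedComponentsWithStats(m)
for i in range(1,n):
    if st[i,4]>200: print(st[i],ce[i])
x,y=proj(c,[.474,-.235,.079]).astype(int)
print("pred face",proj(c,[.474,-.235,.085]))
for dy in (-.0,): 
  for th in np.arange(0,360,45):
    p=np.array([.474+.026*np.cos(np.radians(th)),-.235+.026*np.sin(np.radians(th)),.079]);print(th,proj(c,p).round(1))
for ymax in range(st[:,1].min(),0): pass
i=[k for k in range(1,n) if l[y,x]==k]
if i:
    cnt=cv2.findContours((l==i[0]).astype(np.uint8),0,1)[0];cnt=max(cnt,key=cv2.contourArea)[:,0]
    print("bot",cnt[cnt[:,1].argmax()],"L",cnt[cnt[:,0].argmin()],"R",cnt[cnt[:,0].argmax()])
cv2.imwrite("pics/w6.png",cv2.resize(c["im"][150:330,150:360,::-1],None,fx=2.5,fy=2.5))
E
```

```text
[[ 9.380e-02  9.956e-01 -1.800e-03  4.731e-01]
 [ 9.956e-01 -9.380e-02  8.000e-04 -2.359e-01]
 [ 6.000e-04 -1.900e-03 -1.000e+00  1.587e-01]
 [ 0.000e+00  0.000e+00  0.000e+00  1.000e+00]]
[481   0  31  46 502] [488.92031873  23.59561753]
[    0   103   144   172 18657] [ 61.61446106 194.47574637]
[ 222  164   66   72 3618] [254.24267551 200.84300719]
[ 221  329  112   40 1461] [287.46475017 346.70020534]
pred face [256.04411988 206.53272114]
0 [289.8 200.8]
45 [278.2 178.6]
90 [252.8 171. ]
135 [229.4 183. ]
180 [222.5 206.7]
225 [235.  227.6]
270 [259.1 234.3]
315 [281.5 223.6]
bot [253 235] L [222 196] R [287 209]
```

View pics/w6.png

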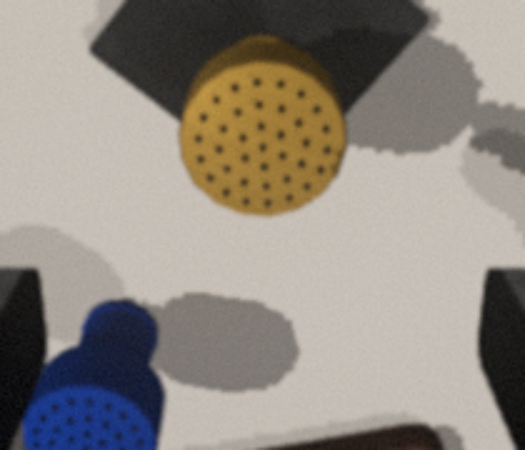

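The rose face is centred at about column 254.5, with its bottom edge at row 235, and the TCP is within 1 mm of it. I'll descend and grip.

Emit:
carry_out:
  series:
    - {"delta_rot": [0,0,0],"travel": [0,0.03,-0.92],"fingers": -1}
    - {"delta_rot": [0,0,0],"travel": [0,0,-0.92],"fingers": -1}
    - {"delta_rot": [0,0,0],"travel": [0,0,-0.92],"fingers": -1}
    - {"delta_rot": [0,0,0],"travel": [0,0,-0.92],"fingers": -1}
    - {"delta_rot": [0,0,0],"travel": [0,0,-0.92],"fingers": -1}

```text
clock: 15.75
tcp_pos: [0.474, -0.2341, 0.0444]
orientation: [0.0, 0.739, 0.674, -0.0]
wrist_force: [0.5, 0.6, 0.9]
finger_gap: 0.0854
grip_force: 0.0
```

Emit:
carry_out:
  series:
    - {"delta_rot": [0,0,0],"travel": [0,0,0],"fingers": -1}
    - {"delta_rot": [0,0,0],"travel": [0,0,0],"fingers": 1}
    - {"delta_rot": [0,0,0],"travel": [0,0,0],"fingers": 1}
    - {"delta_rot": [0,0,0],"travel": [0,0,0],"fingers": 1}
    - {"delta_rot": [0,0,0],"travel": [0,0,0],"fingers": 1}

```text
clock: 16.38
tcp_pos: [0.4744, -0.235, 0.046]
orientation: [0.001, 0.739, 0.674, -0.0]
wrist_force: [-1.1, -0.2, 6.5]
finger_gap: 0.0505
grip_force: 61.6
```

```bash
python3 - <<'E'
from h import *
T=pose();s=env.get_state();print(T.round(4),s["finger_gap"],s["grip_force"],s["wrist_force"],s["ft_torque"])
E
```

```text
[[ 0.0921  0.9957  0.0014  0.4744]
 [ 0.9957 -0.0921 -0.0018 -0.235 ]
 [-0.0016  0.0016 -1.      0.046 ]
 [ 0.      0.      0.      1.    ]] 0.050532342091686895 61.58194296061993 [-1.09968018 -0.19165635  6.52284937] [ 0.1978318   0.21270967 -0.030001  ]
```

Emit:
carry_out:
  series:
    - {"delta_rot": [0,0,0],"travel": [0,0,0.5],"fingers": 1}
    - {"delta_rot": [0,0,0],"travel": [0,0,1],"fingers": 1}
    - {"delta_rot": [0,0,0],"travel": [0,0,1],"fingers": 1}
    - {"delta_rot": [0,0,0],"travel": [0,0,1],"fingers": 1}
    - {"delta_rot": [0,0,0],"travel": [0,0,1],"fingers": 1}

```text
clock: 17.0
tcp_pos: [0.4736, -0.2344, 0.1587]
orientation: [0.0, 0.739, 0.674, -0.0]
wrist_force: [1.1, -0.6, -1.7]
finger_gap: 0.0504
grip_force: 62.3
```

Emit:
carry_out:
  series:
    - {"delta_rot": [0.87,-0.08,0],"travel": [-0.062,0.91,0.6],"fingers": 1}
    - {"delta_rot": [0.87,-0.08,0],"travel": [-0.062,0.91,0.6],"fingers": 1}
    - {"delta_rot": [0.87,-0.08,0],"travel": [-0.062,0.91,0.6],"fingers": 1}
    - {"delta_rot": [0.87,-0.08,0],"travel": [-0.062,0.91,0.6],"fingers": 1}
    - {"delta_rot": [0.87,-0.08,0],"travel": [-0.062,0.91,0.6],"fingers": 1}

```text
clock: 17.62
tcp_pos: [0.466, -0.1202, 0.2335]
orientation: [-0.146, 0.721, 0.658, 0.161]
wrist_force: [-0.9, -0.4, -1.0]
finger_gap: 0.0503
grip_force: 62.4
```

Emit:
carry_out:
  series:
    - {"delta_rot": [0.87,-0.08,0],"travel": [-0.062,0.91,0.03],"fingers": 1}
    - {"delta_rot": [0.88,-0.08,0],"travel": [-0.062,0.91,0],"fingers": 1}
    - {"delta_rot": [0,0,0],"travel": [-0.062,0.91,0],"fingers": 1}
    - {"delta_rot": [0,0,0],"travel": [-0.062,0.91,0],"fingers": 1}

```text
clock: 18.12
tcp_pos: [0.4597, -0.0289, 0.2331]
orientation: [-0.203, 0.705, 0.643, 0.222]
wrist_force: [1.0, -0.6, -0.8]
finger_gap: 0.0501
grip_force: 62.4
```

```bash
python3 - <<'E'
from h import *
T=pose();s=env.get_state();print(T.round(4),s["finger_gap"],s["grip_force"],s["wrist_force"],s["ft_torque"])
S=np.array([.4641,.048,.1549]);a=np.array([-.0535,-.5716,.8188])
print((S+.097*a-T[:3,3]).round(4))
E
```

```text
[[ 7.580e-02  9.957e-01  5.240e-02  4.597e-01]
 [ 8.160e-01 -9.210e-02  5.706e-01 -2.890e-02]
 [ 5.730e-01 -4.000e-04 -8.195e-01  2.331e-01]
 [ 0.000e+00  0.000e+00  0.000e+00  1.000e+00]] 0.05012036847300401 62.37647969741374 [ 0.99638684 -0.61969055 -0.80623732] [-0.57615016  0.01890165  0.04218572]
[-0.0008  0.0214  0.0012]
```

Emit:
carry_out:
  series:
    - {"delta_rot": [0,0,0],"travel": [-0.03,0.86,0.05],"fingers": 1}
    - {"delta_rot": [0,0,0],"travel": [0,0,0],"fingers": 1}
    - {"delta_rot": [0,0,0],"travel": [0.032,0.343,-0.491],"fingers": 1}
    - {"delta_rot": [0,0,0],"travel": [0.015,0.16,-0.23],"fingers": 1}
    - {"delta_rot": [0,0,0],"travel": [0.015,0.16,-0.23],"fingers": 1}

```text
clock: 18.75
tcp_pos: [0.4609, 0.0084, 0.2104]
orientation: [-0.203, 0.705, 0.642, 0.223]
wrist_force: [0.5, 0.2, 1.4]
finger_gap: 0.0501
grip_force: 62.5
```

Emit:
carry_out:
  series:
    - {"delta_rot": [0,0,0],"travel": [0,0,0],"fingers": 1}

```text
clock: 18.88
tcp_pos: [0.4606, 0.0088, 0.2103]
orientation: [-0.204, 0.704, 0.642, 0.223]
wrist_force: [0.5, 2.4, 0.6]
finger_gap: 0.0505
grip_force: 62.4
```

```bash
cat > st.py <<'E'
from h import *
T=pose();s=env.get_state()
S=np.array([.4641,.048,.1549]);a=np.array([-.0535,-.5716,.8188])
e=T[:3,:3].T@(T[:3,3]-S-.037*a)
print("tool-frame pos from home (x,y lateral; -z = still to go) mm",(e*1e3).round(2),"F tool",(T[:3,:3].T@s["wrist_force"]).round(1),"tau tool",(T[:3,:3].T@s["ft_torque"]).round(2),"toolx",T[:3,0].round(3),s["finger_gap"])
E
python3 st.py
```

```text
tool-frame pos from home (x,y lateral; -z = still to go) mm [ -0.37   0.13 -30.93] F tool [2.4 0.3 0.9] tau tool [-0.25 -0.05  0.01] toolx [0.075 0.814 0.575] 0.050517253508943205
```

Emit:
carry_out:
  series:
    - {"delta_rot": [0,0,0],"travel": [0.019,0.206,-0.295],"fingers": 1}
    - {"delta_rot": [0,0,0],"travel": [0.019,0.206,-0.295],"fingers": 1}
    - {"delta_rot": [0,0,0],"travel": [0,0,0],"fingers": 1}

```text
clock: 19.25
tcp_pos: [0.4615, 0.0199, 0.1954]
orientation: [-0.204, 0.704, 0.642, 0.223]
wrist_force: [2.9, 6.4, 0.6]
finger_gap: 0.0499
grip_force: 62.7
```

```bash
python3 st.py
```

```text
tool-frame pos from home (x,y lateral; -z = still to go) mm [  0.16  -0.03 -12.33] F tool [5.7 2.3 3.4] tau tool [-0.54  0.73  0.01] toolx [0.075 0.814 0.577] 0.049941210574882086
```

Emit:
carry_out:
  series:
    - {"delta_rot": [0,0,0],"travel": [0.02,0.09,-0.082],"fingers": 1}
    - {"delta_rot": [0,0,0],"travel": [0.006,0.069,-0.098],"fingers": 1}
    - {"delta_rot": [0,0,0],"travel": [0.006,0.069,-0.098],"fingers": 1}

```text
clock: 19.62
tcp_pos: [0.4626, 0.0247, 0.1895]
orientation: [-0.203, 0.705, 0.642, 0.223]
wrist_force: [-1.2, 0.4, 10.5]
finger_gap: 0.0502
grip_force: 63.9
```

```bash
python3 st.py
```

```text
tool-frame pos from home (x,y lateral; -z = still to go) mm [ 0.71  0.72 -4.72] F tool [ 6.3 -1.2 -8.4] tau tool [ 0.32  0.89 -0.03] toolx [0.075 0.814 0.575] 0.05015693455727744
```

Emit:
carry_out:
  series:
    - {"delta_rot": [0,0,0],"travel": [0.005,0.06,-0.056],"fingers": 1}

```text
clock: 19.75
tcp_pos: [0.4628, 0.0259, 0.1882]
orientation: [-0.203, 0.705, 0.642, 0.223]
wrist_force: [-1.8, -1.0, 10.8]
finger_gap: 0.0503
grip_force: 64.2
```

Emit:
carry_out:
  series:
    - {"delta_rot": [0,0,0],"travel": [0.004,0.046,-0.066],"fingers": 1}

```text
clock: 19.88
tcp_pos: [0.4629, 0.027, 0.1867]
orientation: [-0.203, 0.705, 0.642, 0.223]
wrist_force: [-2.7, -1.8, 12.9]
finger_gap: 0.0504
grip_force: 64.3
```

Emit:
carry_out:
  series:
    - {"delta_rot": [0,0,0],"travel": [0.004,0.046,-0.066],"fingers": 1}

```text
clock: 20.0
tcp_pos: [0.4631, 0.028, 0.1853]
orientation: [-0.203, 0.705, 0.642, 0.223]
wrist_force: [-5.4, -7.1, 22.0]
finger_gap: 0.0503
grip_force: 65.5
```

```bash
python3 st.py
```

```text
tool-frame pos from home (x,y lateral; -z = still to go) mm [1.04 0.84 0.59] F tool [  6.4  -4.7 -22.3] tau tool [ 0.77  0.78 -0.  ] toolx [0.075 0.815 0.575] 0.050281139494752054
```

Emit:
carry_out:
  series:
    - {"delta_rot": [0,0,0],"travel": [0,0.023,-0.033],"fingers": 1}

```text
clock: 20.12
tcp_pos: [0.4632, 0.0279, 0.1852]
orientation: [-0.202, 0.705, 0.642, 0.223]
wrist_force: [-6.7, -8.1, 24.7]
finger_gap: 0.0502
grip_force: 65.8
```

Emit:
carry_out:
  series:
    - {"delta_rot": [0,0,0],"travel": [-0.01,0.012,-0.02],"fingers": 1}

```text
clock: 20.25
tcp_pos: [0.4633, 0.0279, 0.1852]
orientation: [-0.202, 0.705, 0.642, 0.223]
wrist_force: [-6.2, -10.0, 25.4]
finger_gap: 0.0502
grip_force: 65.9
```

```bash
python3 st.py
```

```text
tool-frame pos from home (x,y lateral; -z = still to go) mm [0.93 1.04 0.65] F tool [  5.9  -5.2 -26.9] tau tool [ 1.27  0.76 -0.06] toolx [0.075 0.816 0.573] 0.05019125919223346
```

The rose hits a hard stop at the expected home position. I'll release it and retreat along the spout axis.

Emit:
carry_out:
  series:
    - {"delta_rot": [0,0,0],"travel": [-0.003,-0.034,0.05],"fingers": 1}
    - {"delta_rot": [0,0,0],"travel": [0,0,0],"fingers": -1}
    - {"delta_rot": [0,0,0],"travel": [0,0,0],"fingers": -1}
    - {"delta_rot": [0,0,0],"travel": [0,0,0],"fingers": -1}
    - {"delta_rot": [0,0,0],"travel": [0,0,0],"fingers": -1}

```text
clock: 20.88
tcp_pos: [0.4621, 0.0282, 0.1835]
orientation: [-0.204, 0.705, 0.642, 0.222]
wrist_force: [0.5, -1.3, 0.4]
finger_gap: 0.0855
grip_force: 0.0
```

Emit:
carry_out:
  series:
    - {"delta_rot": [0,0,0],"travel": [-0.02,-0.228,0.328],"fingers": -1}
    - {"delta_rot": [0,0,0],"travel": [-0.05,-0.57,0.82],"fingers": -1}
    - {"delta_rot": [0,0,0],"travel": [-0.05,-0.57,0.82],"fingers": -1}
    - {"delta_rot": [0,0,0],"travel": [-0.05,-0.57,0.82],"fingers": -1}
    - {"delta_rot": [0,0,0],"travel": [-0.05,-0.57,0.82],"fingers": -1}

```text
clock: 21.5
tcp_pos: [0.4567, -0.0353, 0.2752]
orientation: [-0.203, 0.705, 0.643, 0.222]
wrist_force: [0.3, -0.9, -0.0]
finger_gap: 0.0853
grip_force: 0.0
```

Emit:
carry_out:
  series:
    - {"delta_rot": [0,0,0],"travel": [0,-0.5,0.8],"fingers": -1}
    - {"delta_rot": [0,0,0],"travel": [0,0,0],"fingers": -1}
    - {"delta_rot": [0,0,0],"travel": [0,0,0],"fingers": -1}

```text
clock: 21.88
tcp_pos: [0.4566, -0.0469, 0.2935]
orientation: [-0.203, 0.705, 0.642, 0.222]
wrist_force: [0.4, 0.6, 0.7]
finger_gap: 0.0853
grip_force: 0.0
```

```bash
python3 - <<'E'
from h import *
import pickle
c=cam("wrist");s=env.get_state();print(s["tcp_pos"],s["wrist_force"])
S=np.array([.4641,.048,.1549]);a=np.array([-.0535,-.5716,.8188])
m=cv2.inRange(cv2.cvtColor(c["im"],cv2.COLOR_RGB2HSV),(10,110,50),(30,255,255))
print("face pred",proj(c,S+.076*a),"rim",[proj(c,S+.07*a+.026*v).round(1).tolist() for v in (np.array([1,-.093,0]),-np.array([1,-.093,0]),np.array([.075,.815,.575]),-np.array([.075,.815,.575]))])
n,l,st,ce=cv2.connectedComponentsWithStats(m)
for i in range(1,n):
    if st[i,4]>150: print(st[i],ce[i])
print("stub jet tip",proj(c,[.4785,.2178,.2065]),"cap",proj(c,[.4738,.161,.128]))
c0=pickle.load(open("c5.pkl","rb"))["scene"]["im"].astype(int);c1=cam("scene")["im"].astype(int)
d=np.abs(c1-c0).max(2)[140:215,165:232]>60; ys,xs=np.nonzero(d); print("scene diff near can",len(xs), (xs.min()+165,xs.max()+165,ys.min()+140,ys.max()+140) if len(xs) else "")
E
```

```text
[ 0.45643167 -0.04661401  0.29333961] [0.59317727 0.42041565 0.14643435]
face pred [253.01653235 203.16640193] rim [[284.5, 200.7], [221.6, 200.7], [253.0, 170.2], [253.2, 229.3]]
[    0     0   173   237 30767] [ 86.20203465 109.97919849]
[ 239    8   27   72 1601] [252.01561524  46.01873829]
[ 233   85   40   38 1199] [252.4528774  103.53961635]
[ 368   90  144  226 2886] [417.34788635 218.78863479]
[ 223  159   61   68 3137] [253.27637871 194.22250558]
[152 326  25  44 524] [166.36259542 341.89694656]
[ 80 370  30  14 310] [ 94.6516129  377.70322581]
stub jet tip [252.22535257  12.52933839] cap [253.08117943  99.42230153]
scene diff near can 21 (np.int64(201), np.int64(231), np.int64(166), np.int64(213))
```

```bash
python3 -c "
from workcell import env
print(env.hand_in())"
```

```text
the job is handed in; nothing more can be done
None
```

The jet nozzle is now pressed home on the parking stub and the rose is pressed home on the spout. Each was pushed until the force jumped at the expected shoulder position. The can did not visibly move, and I handed the job in at about 22 s; no verdict came back.

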